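# Clear the tester plate and press the contact block home

### The arm

A 6-joint arm with a two-finger parallel gripper is mounted at the origin on the work surface; the furniture and walls round the work are solid. World frame = base frame: x ahead of the robot, y to its left, z up, the work surface at z = 0. Lengths are in m, angles in rad, forces in N, time in s.
With the tool pointing down it reaches from about 0.325 to 0.875 m from the base axis. Payload 4.4 kg.
Tool frame: the origin (TCP) lies at the very end of the fingers, on their centre line; the grasp point (between the pads) lies 19 mm behind it (arm.pinch_z is the distance from the TCP to the grasp point, in m); z points along the fingers, y is the line along which they close (so a half turn about z gives the same grasp; the last joint's range is limited). The gripper opens to 85 mm and grips with 20 to 120 N. Pads are 22 mm wide; open, the fingers measure 114 mm over their backs; the gripper's body (76 mm by 85 mm) begins 54 mm behind the grasp point. The pads swing forward as they close: fully open they stand 13 mm farther back than shut.
Start: joints at [0.955, 0.207, 1.542, -0, 1.393, -0.15], TCP at [0.258, 0.514, 0.231] pointing down, gripper open.
Joint ranges: [-2.73, 2.73], [-0.86, 2.22], [0.23, 2.46], [-1.11, 4.25], [0.08, 2.63], [-2.82, 2.82]. Speed limits (rad/s): [2.79, 2.79, 3.14, 3.14, 3.14, 3.14].

### API

Orientations are given as a rotation vector (axis times angle).
In Python, from cell import arm gives the robot as it stands.
- The arm moves only by the tool shift_gripper, called after ">>>" by a JSON object that holds its "method" and its "body". Schema: {"type":"object","properties":{"increments":{"type":"array","items":{"type":"object","properties":{"sx":{"type":"number"},"sy":{"type":"number"},"sz":{"type":"number"},"rx":{"type":"number"},"ry":{"type":"number"},"rz":{"type":"number"}},"additionalProperties":false},"minItems":1,"maxItems":10},"jaw":{"type":"number"},"force":{"type":"number"},"only":{"type":"string"},"quiet":{"type":"boolean"},"lines":{"type":"string"}},"required":["increments"],"additionalProperties":false}. increments is a list of rows, 1 to 10 of them, each an object with the fields sx, sy, sz (the shift in m), rx, ry, rz (a rotation vector in rad); a field left out counts as zero; each row shifts and turns the commanded pose from where the row before left it, along the tool's axes as they then stand; what a row does not reach is not made up. A row lasts 1/12 s, in which the tool goes at most 0.0417 m and 0.125 rad, less where a joint would pass 70% of its speed; a pose out of reach is approached as far as the arm can. jaw is the finger opening in m, set as the call begins (left out keeps the last). The fingers move at their own pace and stop on an object; force is the grip in N (left out, the last holds). Time passes only in rows, so rows that do not move let the fingers close. The tool returns the time, the measured TCP pose, the force, the opening and the grip force at its end. only (a regular expression) keeps the lines of the reply that match it, lines (a string "A,B") keeps lines A to B, and quiet returns only ok. Input that does not fit is refused with a message, and nothing moves.
- arm.get_state(): the state, without advancing time (a new reading comes with each control period).
- arm.capture(name): name is "scene" or "top" or "wrist"; returns the picture (480x640x3 uint8, red, green, blue); there is no depth.
- arm.camera_info(name): a dict with "fx", "fy", "cx", "cy" (pixels), "R" (3x3) and "t" (3): a world point X has camera coordinates R X + t; the wrist camera has in their place "hand_eye" (4x4, takes a point from camera to tool coordinates, whose origin is the TCP and whose axes are the flange's). Camera axes: x right, y down, z forward; pixel columns grow to the right and rows downward; lengths in m; the calibration is good to about 2 mm. A picture is of the moment at which its call begins: read the wrist's pose just before it. camera_info takes no time and is no camera call.
- arm.finish_job(): hands the job in; it is judged then, once.
The state is a dict: "time": time; "joint_positions": joint angles; "joint_velocities": joint speeds; "effort": joint torques, N m; "position": TCP position; "tool_rot": TCP orientation; "ft_force": force on the tool from outside, world axes, zero at the start; "moment": the same for the moment, N m; "grip_width": finger opening in m; "grip_force": force on a finger pad.
Only numpy, scipy, OpenCV 4.12 (cv2) and the standard library are available. Lean on these libraries where they do the work, as an engineer would, in place of code of your own. Each camera call takes 0.05 s, during which the arm holds its last target. There are 200 camera calls.

### The job

Use the cork block to sweep the three brass chips off the top of the aluminium tester base onto the bench, keeping the gripper's fingers off the chips and letting none drop into the pocket, then put the cork block down on the bench. After that, press the black contact block fully home into the tester's pocket, so that its top is flush with the plate and it is level. Leave the watch head, the loupe and the roll of tape where they are.

Things in the scene. Friction and masses are not known exactly. Their poses are not given: they have to be found in the camera images.
- tester: Aluminium tester base, fixed to the bench, 100 (x) x 170 (y) x 28 (z) mm. Origin: centre of its underside, on the bench. Its yaw varies. Its top is flat at z = 28 mm. A rectangular pocket is open in the top of its +y half; the chips lie on the top of its -y half (y -68 to -14 mm, x -30 to 30 mm in its frame). Two small black sockets stand 5 mm out of its +y end face.
- pocket_mouth (a point): Centre of the pocket's mouth, level with the tester's top, at (0, 42, 28) mm in the tester's frame; same axes as the tester. The pocket is 38 mm along x, 52 mm along y, 20 mm deep.
- pocket_floor (a point): Centre of the pocket's floor, 20 mm under its mouth. Four sprung balls stand 2.5 mm out of the two long walls (x = +-19 mm) at y = +-15 mm from the centre, 12 mm under the mouth, and yield sideways. The contact block set in rests on them, its top about 9 mm above the plate, perhaps a little tilted; pushing it past them takes about 8 N, then it slides to the floor and stays.
- plate_field (a point): Centre of the plain half of the tester's top on which the chips lie, at (0, -42, 28) mm in the tester's frame; same axes as the tester.
- contact_block: Black plastic block, 36 (x) x 50 (y) x 20 (z) mm, about 60 g, with four flat brass strips flush in its top and a small bevel (about 2 mm) round its foot. Loose, standing on the bench, its z up. Origin: centre of its underside. It fits the pocket with 1 mm of play on each side, its 50 mm length along the tester's y axis, either way round.
- contact_top (a point): Centre of the contact block's top face, 20 mm above its origin; same axes.
- cork: Plain cork block 60 x 90 x 24 mm, about 60 g, loose, standing on one of its long narrow edges on the bench: 60 mm high, 90 mm long, 24 mm thick. Its own z axis lies level, across its 24 mm thickness; its own y axis lies level along its 90 mm length; its x axis points down. Origin: the middle of one 60 x 90 mm face, 30 mm above the bench.
- cork_centre (a point): Centre of the cork block, 12 mm from its origin along its own z axis; same axes.
- chip_a: Loose brass chip, 10 x 7 x 5 mm, lying on the tester's top; origin at the centre of its underside.
- chip_b: Loose brass chip, 8 x 8 x 6 mm, lying on the tester's top; origin at the centre of its underside.
- chip_c: Loose brass chip, six-sided, 10 mm across and 5 mm high, lying on the tester's top; origin at the centre of its underside.
- watch: Bystander: steel watch head without strap, 44 x 37 x 10 mm, loose on the bench; origin at its underside.
- loupe: Bystander: black loupe, 35 x 35 x 29 mm, loose on the bench; origin at its underside.
- tape: Bystander: pale roll of tape, 52 mm across, 15 mm high, loose on the bench; origin at its underside.

How it is judged:
On the way, in this order (a step that is already met when the one before it is completed fails the run):
1. the cork block is brought over the tester's top while it still has to be cleared (height (world z) of cork_centre above 0.045 m and x of cork_centre in the frame of tester between -0.09 and 0.09 m and y of cork_centre in the frame of tester between -0.13 and 0.13 m), for 0.1 s.
2. all three chips are off the tester, on the bench (height (world z) of chip_a between -0.02 and 0.02 m and (x of chip_a in the frame of tester above 0.05 m or x of chip_a in the frame of tester below -0.05 m or y of chip_a in the frame of tester above 0.085 m or y of chip_a in the frame of tester below -0.085 m) and height (world z) of chip_b between -0.02 and 0.02 m and (x of chip_b in the frame of tester above 0.05 m or x of chip_b in the frame of tester below -0.05 m or y of chip_b in the frame of tester above 0.085 m or y of chip_b in the frame of tester below -0.085 m) and height (world z) of chip_c between -0.02 and 0.02 m and (x of chip_c in the frame of tester above 0.05 m or x of chip_c in the frame of tester below -0.05 m or y of chip_c in the frame of tester above 0.085 m or y of chip_c in the frame of tester below -0.085 m)), for 0.2 s.
3. the cork block is down on the bench (height (world z) of cork_centre below 0.036 m and linear speed of cork below 0.05 m/s), for 0.1 s.
4. the contact block is flush in the pocket (z of contact_top in the frame of pocket_mouth below 0.0018 m and horizontal distance between contact_top and pocket_mouth below 0.004 m and angle between contact_block's own z axis and vertical below 0.06 rad), for 0.2 s.
At the end, for the whole second after the job is handed in: The contact block sits in the pocket, its top no more than 1.8 mm above the tester's top, level within 0.06 rad, its centre within 4 mm of the pocket's; all three chips lie off the tester on the bench; the cork block rests on the bench (its centre under 36 mm high), off the tester, at rest (all of step 2 and all of step 4 and height (world z) of cork_centre between 0 and 0.036 m and linear speed of each of cork, contact_block below 0.02 m/s); the robot touches nothing.
It fails at once if the watch head is moved more than 3 cm (distance of watch from where it was at the start of the episode above 0.03 m).
It fails at once if the loupe is moved more than 3 cm (distance of loupe from where it was at the start of the episode above 0.03 m).
It fails at once if the tape roll is moved more than 3 cm (distance of tape from where it was at the start of the episode above 0.03 m).
It fails at once if the fingers touch a brass chip (contact force between the fingers and chip_a above 0.1 N or contact force between the fingers and chip_b above 0.1 N or contact force between the fingers and chip_c above 0.1 N).
It also fails if it takes over 69 s, if anything falls off the work surface, if the arm or the gripper's body presses on something with over 40 N, if the wrist force passes 120 N, or if a joint passes its speed limit or range.

## Working session

There is one attempt and no reset: what is moved stays moved. The work goes in short steps, Python scripts to look and compute and a tool call to move; the robot and the scene stay as the last step left them, time stands still between calls to the robot, and variables do not carry over. Pictures are saved under pics/ and viewed, at most 15 in all, crops included, and the job is handed in when it is done.

```bash
ls; mkdir -p pics; python3 - <<'E'
from cell import arm
import cv2
for n in ("scene","top"):
    cv2.imwrite(f"pics/{n}0.png",arm.capture(n)[:,:,::-1])
    print(n,arm.camera_info(n))
print(arm.camera_info("wrist"),arm.pinch_z)
print(arm.get_state())
E
```

```text
cell.py
pics
scene {'fx': 505.56416103359504, 'fy': 505.56416103359504, 'cx': 319.8720940580618, 'cy': 230.90196300458135, 'R': array([[-0.60233384, -0.79805591,  0.0173409 ],
       [-0.46187764,  0.33072037, -0.82297818],
       [ 0.65104761, -0.50371698, -0.56780825]]), 't': array([0.32117655, 0.30874317, 0.60852817])}
top {'fx': 437.2455850963487, 'fy': 437.2455850963487, 'cx': 325.06589474106414, 'cy': 242.8768376835496, 'R': array([[-0.0122394 , -0.99974484, -0.01898559],
       [-0.98724814,  0.01509585, -0.15847151],
       [ 0.15871767,  0.01680389, -0.987181  ]]), 't': array([0.00779604, 0.54850895, 0.81830062])}
{'fx': 379.7332373068585, 'fy': 379.7332373068585, 'cx': 315.63564027881057, 'cy': 243.31084426919045, 'hand_eye': array([[-1.20213432e-04, -9.51311861e-01, -3.08229994e-01,
         7.99515335e-02],
       [ 9.99997933e-01, -7.40006848e-04,  1.89392376e-03,
         3.62710096e-04],
       [-2.02980444e-03, -3.08229129e-01,  9.51309983e-01,
        -1.42181552e-01],
       [ 0.00000000e+00,  0.00000000e+00,  0.00000000e+00,
         1.00000000e+00]])} 0.0187
{'time': 0.1, 'joint_positions': array([ 9.54498521e-01,  2.07361481e-01,  1.54282842e+00, -1.03231844e-05,
        1.39351645e+00, -1.50499728e-01]), 'joint_velocities': array([ 1.01250956e-03, -1.60054980e-03, -4.62701495e-03, -3.63484939e-05,
        7.88361145e-04, -2.18516038e-03]), 'effort': array([-9.63629209e-04, -3.84094942e+01, -2.92548859e+01, -3.16070982e-04,
        4.90662031e-03, -2.29467764e-05]), 'position': array([0.25785929, 0.51316071, 0.23021851]), 'tool_rot': array([-0.72489379, -3.05601304,  0.00308435]), 'ft_force': array([ 0.36822613, -0.25861785,  1.31588257]), 'moment': array([ 0.03781507,  0.04955361, -0.03008324]), 'grip_force': 0.0, 'grip_width': 0.08528224644071139}
```
View pics/top0.png

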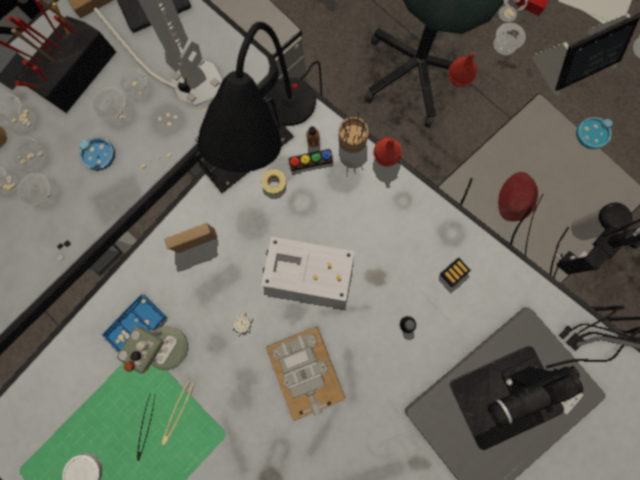

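View pics/scene0.png

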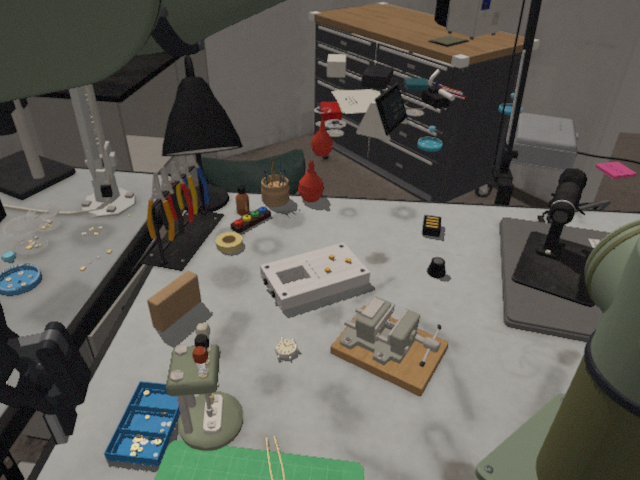

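Top view: cork at about (190,237), tester centred at (308,270) with its pocket to the left (+y), chips at (330,265), (316,277), (338,278), contact block at (455,272), loupe (408,325), watch (242,324), tape (273,182). Next I measure them.

```bash
cat > h.py <<'E'
import numpy as np, cv2
from scipy.spatial.transform import Rotation as Ro
from cell import arm
def cam(n,st=None):
    c=arm.camera_info(n)
    if n!="wrist": return c["fx"],c["fy"],c["cx"],c["cy"],c["R"].T,-c["R"].T@c["t"]
    T=np.eye(4); T[:3,:3]=Ro.from_rotvec(st["tool_rot"]).as_matrix(); T[:3,3]=st["position"]
    M=T@c["hand_eye"]; return c["fx"],c["fy"],c["cx"],c["cy"],M[:3,:3],M[:3,3]
def cast(C,uv,z):
    fx,fy,cx,cy,R,o=C; uv=np.atleast_2d(np.array(uv,float))
    d=np.c_[(uv[:,0]-cx)/fx,(uv[:,1]-cy)/fy,np.ones(len(uv))]@R.T
    return o+d*((z-o[2])/d[:,2])[:,None]
def proj(C,X):
    fx,fy,cx,cy,R,o=C; p=(np.atleast_2d(X)-o)@R
    return np.c_[fx*p[:,0]/p[:,2]+cx,fy*p[:,1]/p[:,2]+cy]
def blobs(m,amin):
    m=m.astype(np.uint8)
    cs,_=cv2.findContours(m,cv2.RETR_EXTERNAL,cv2.CHAIN_APPROX_NONE)
    return sorted([c for c in cs if cv2.contourArea(c)>=amin],key=cv2.contourArea,reverse=True)
def snap(n,name):
    st=arm.get_state(); im=arm.capture(n)[:,:,::-1].copy(); cv2.imwrite(f"pics/{name}.png",im); return im,cam(n,st),st
E
python3 - <<'E'
from h import *
im=cv2.imread("pics/top0.png"); C=cam("top")
hsv=cv2.cvtColor(im,cv2.COLOR_BGR2HSV)
print("hsv plate",hsv[255,320],"bench",hsv[310,200],hsv[220,330],"cork",hsv[233,195],hsv[240,180],"chip",hsv[265,330],hsv[277,316],hsv[278,338])
# cork & brass by colour
br=(hsv[...,0]<25)&(hsv[...,0]>5)&(hsv[...,1]>80)
for c in blobs(br[150:340,150:500],4):
    r=cv2.minAreaRect(c); u=np.array(r[0])+[150,150]; print("brown",u.round(1),np.round(r[1],1),round(r[2]),cv2.contourArea(c),cast(C,u,.03)[0].round(4))
for nm,u,z in (("watch",(242,324),.01),("loupe",(408,325),.02),("tape",(273,182),.015),("block",(455,272),.02)): print(nm,cast(C,u,z)[0].round(3))
a=cv2.resize(im[200:320,150:310],None,fx=5,fy=5,interpolation=cv2.INTER_CUBIC)[:600,:400*2]
b=cv2.resize(im[225:315,250:370],None,fx=6.6,fy=6.6,interpolation=cv2.INTER_CUBIC)
cv2.imwrite("pics/cropA.png",a)
E
```

```text
hsv plate [ 15  24 188] bench [ 24  17 154] [ 27  15 165] cork [ 16 110 146] [ 16 112 143] chip [ 20 139 182] [ 19 137 180] [ 19 146 170]
brown [190.3 238. ] [17.4 49.1] 69 741.5 [0.5648 0.2726 0.03  ]
brown [273.5 181.5] [23. 23.] 90 437.0 [0.6801 0.1049 0.03  ]
brown [455.5 271.5] [15.6 21.2] 45 287.0 [ 0.4897 -0.256   0.03  ]
brown [310.  159.4] [13.1 41.6] 78 188.5 [0.7262 0.0294 0.03  ]
brown [303. 333.] [12. 36.] 90 122.0 [0.3743 0.0455 0.03  ]
brown [338.5 277. ] [4. 3.] 90 11.0 [ 0.482  -0.0252  0.03  ]
brown [352.5 151. ] [ 2. 13.] 90 11.0 [ 0.7426 -0.0587  0.03  ]
brown [314.5 277. ] [4. 3.] 90 9.0 [0.4827 0.0222 0.03  ]
brown [329.  264.5] [3. 2.] 90 6.0 [ 0.5071 -0.0068  0.03  ]
watch [0.392 0.169 0.01 ]
loupe [ 0.387 -0.16   0.02 ]
tape [0.684 0.108 0.015]
block [ 0.49  -0.258  0.02 ]
```

View pics/cropA.png

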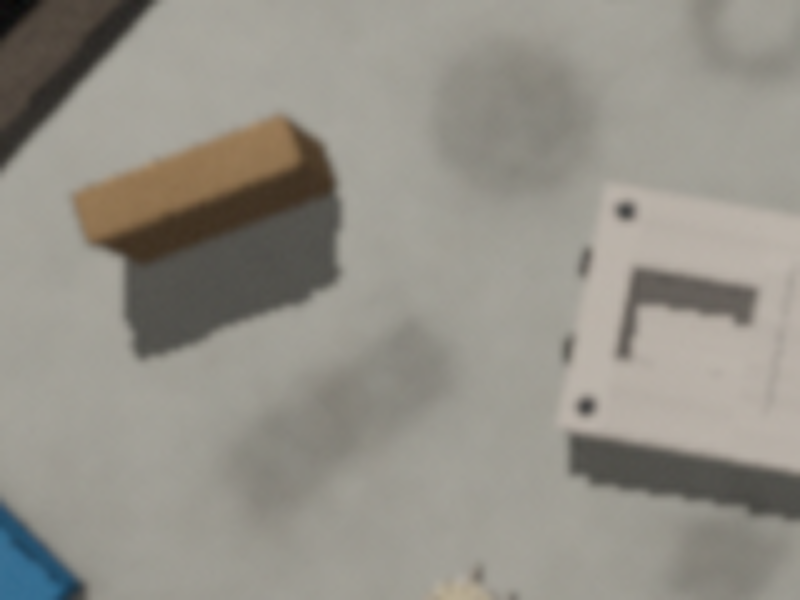

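The crop shows the cork's top-face corners at crop (75,197), (283,115), (303,162), (93,243), and the tester's left end with the pocket. I'll turn these into poses.

```bash
python3 - <<'E'
from h import *
im=cv2.imread("pics/top0.png"); C=cam("top")
hsv=cv2.cvtColor(im,cv2.COLOR_BGR2HSV)
q=np.array([[75,197],[283,115],[303,162],[93,243]])/5+[150,200]-.4
P=cast(C,q,.06)[:,:2]; print("cork top",P.round(4),"ctr",P.mean(0).round(4)); 
d=P[1]-P[0]+P[2]-P[3]; print("len",np.linalg.norm(d)/2,"w",np.linalg.norm(P[3]-P[0]),"yaw",np.degrees(np.arctan2(d[1],d[0])))
m=(hsv[...,2]>172)&(hsv[...,1]>18); w=np.zeros_like(m); w[225:315,250:365]=1; m&=w.astype(bool)
c=blobs(cv2.morphologyEx(m.astype(np.uint8),cv2.MORPH_CLOSE,np.ones((5,5))),500)[0]
r=cv2.minAreaRect(c); b=cast(C,cv2.boxPoints(r),.028)[:,:2]; print(r,b.round(4),"ctr",b.mean(0).round(4))
for i in range(4):
    e=b[(i+1)%4]-b[i]; print(np.linalg.norm(e).round(4),np.degrees(np.arctan2(e[1],e[0])).round(2))
bl=(hsv[...,2]<90); bl[:, :435]=0; bl[:,475:]=0; bl[:250]=0; bl[295:]=0
for c in blobs(bl,50)[:2]:
    r=cv2.minAreaRect(c); b=cast(C,cv2.boxPoints(r),.015)[:,:2]; print("block",r,b.mean(0).round(4))
    for i in range(2):
        e=b[(i+1)%4]-b[i]; print(np.linalg.norm(e).round(4),np.degrees(np.arctan2(e[1],e[0])).round(2))
for z in (.15,.25,.35): print("lamp",z,cast(C,[(240,150),(198,140),(240,75),(285,140)],z)[:,:2].round(2).tolist())
st=arm.get_state(); print(Ro.from_rotvec(st["tool_rot"]).as_matrix().round(3))
E
```

```text
cork top [[0.5584 0.3129]
 [0.5898 0.2324]
 [0.5709 0.2239]
 [0.5401 0.305 ]] ctr [0.5648 0.2686]
len 0.08659809026919657 w 0.019892963042566648 yaw -68.99269650633653
((307.52398681640625, 267.3680114746094), (85.95445251464844, 49.909034729003906), 10.30484676361084) [[ 0.47    0.1291]
 [ 0.5687  0.1121]
 [ 0.5348 -0.0577]
 [ 0.4376 -0.038 ]] ctr [0.5027 0.0364]
0.1001 -9.76
0.1732 -101.29
0.0992 168.51
0.1702 79.02
block ((454.2137756347656, 274.36553955078125), (21.2596435546875, 29.232011795043945), 48.36646270751953) [ 0.4854 -0.2573]
0.0599 -49.97
0.0417 -141.09
lamp 0.15 [[0.7, 0.15], [0.72, 0.23], [0.85, 0.15], [0.72, 0.07]]
lamp 0.25 [[0.66, 0.13], [0.68, 0.19], [0.79, 0.13], [0.68, 0.06]]
lamp 0.35 [[0.62, 0.11], [0.64, 0.16], [0.73, 0.11], [0.64, 0.05]]
[[-0.893  0.449 -0.001]
 [ 0.449  0.893 -0.002]
 [ 0.    -0.002 -1.   ]]
```

>>> {"method": "shift_gripper", "body": {"increments": [{"sx": -0.0384,"sy": -0.0081},{"sx": -0.0384,"sy": -0.0081},{"sx": -0.0384,"sy": -0.0081},{"sx": -0.0384,"sy": -0.0081},{"sx": -0.0384,"sy": -0.0081},{"sx": -0.0384,"sy": -0.0081},{"sx": -0.0384,"sy": -0.0081},{"sx": -0.0384,"sy": -0.0081},{"sx": -0.0384,"sy": -0.0081},{"sx": -0.0384,"sy": -0.0081}], "jaw": 0.085}}

```text
time: 0.93
position: [0.5659, 0.2673, 0.2306]
tool_rot: [-0.725, -3.056, 0.001]
ft_force: [1.5, 0.6, -0.8]
grip_width: 0.0853
grip_force: 0.0
```

>>> {"method": "shift_gripper", "body": {"increments": [{"rz": 0.123},{"rz": 0.123},{"rz": 0.123},{"rz": 0.123},{"rz": 0.123},{"rz": 0.122},{},{},{}]}}

```text
time: 1.68
position: [0.5647, 0.2689, 0.2309]
tool_rot: [-1.774, -2.592, 0.001]
ft_force: [1.4, 1.0, 0.0]
grip_width: 0.0845
grip_force: 0.0
```

```bash
python3 - <<'E'
from h import *
im,C,st=snap("wrist","w1"); hsv=cv2.cvtColor(im,cv2.COLOR_BGR2HSV)
print(st["position"],st["joint_positions"].round(3))
m=(abs(hsv[...,0].astype(int)-16)<8)&(hsv[...,1]>75)
for c in blobs(m,1500)[:3]:
    r=cv2.minAreaRect(c); print(r)
E
```

```text
[0.5647452  0.26885541 0.23086975] [ 0.306  0.313  1.41   0.     1.419 -0.065]
((43.089622497558594, 308.8639221191406), (109.18064880371094, 73.17120361328125), 78.36637115478516)
((317.4999694824219, 210.99996948242188), (26.999996185302734, 105.99998474121094), 0.0)
```

View pics/w1.png

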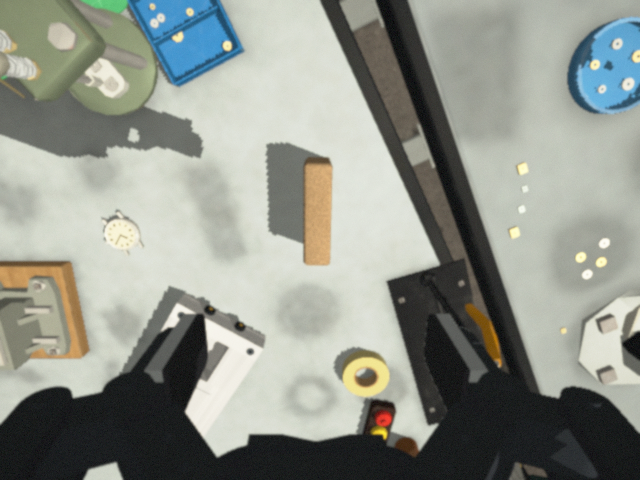

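The wrist view shows the cork's top squarely aligned with the fingers at (317,214), with the tester at lower left and the tape at (366,375).

```bash
python3 - <<'E'
from h import *
im=cv2.imread("pics/w1.png"); st=arm.get_state(); C=cam("wrist",st); hsv=cv2.cvtColor(im,cv2.COLOR_BGR2HSV)
for r in (156,158,160,162,164,166,168,200,262,264,266): print(r,hsv[r,318],end=" ")
print([int(x) for x in hsv[210,298:338,1]])
R=Ro.from_rotvec(st["tool_rot"]).as_matrix()
P=cast(C,[(304,164.5),(331,164.5),(331,264.5),(304,264.5)],.06); print(((P-st["position"])@R).round(4),P.mean(0))
E
```

```text
156 [ 33  23 112] 158 [17 90 96] 160 [ 17 106  91] 162 [ 18 110 102] 164 [ 17 109 157] 166 [ 17 114 204] 168 [ 16 109 215] 200 [ 17 110 206] 262 [ 17 112 203] 264 [ 18  88 209] 266 [ 28  20 220] [13, 15, 13, 13, 23, 61, 96, 110, 111, 114, 113, 113, 115, 112, 113, 111, 113, 111, 111, 115, 110, 111, 114, 112, 112, 112, 114, 110, 114, 113, 113, 109, 88, 49, 20, 14, 9, 10, 11, 9]
[[ 0.0462 -0.0093  0.171 ]
 [ 0.0462  0.0126  0.171 ]
 [-0.0407  0.0137  0.171 ]
 [-0.0407 -0.0101  0.171 ]] [0.56533506 0.27204097 0.06      ]
```

>>> {"method": "shift_gripper", "body": {"increments": [{"sx": 0.003,"sy": 0.0015,"sz": 0.035},{"sz": 0.035},{"sz": 0.035},{"sz": 0.035},{"sz": 0.035},{"sz": 0.02},{"sz": 0.013},{},{}]}}

```text
time: 2.48
position: [0.5655, 0.2723, 0.0233]
tool_rot: [-1.777, -2.591, 0.0]
ft_force: [-0.1, 0.1, 0.6]
grip_width: 0.0856
grip_force: 0.0
```

>>> {"method": "shift_gripper", "body": {"increments": [{},{},{},{},{},{},{},{}], "jaw": 0.0, "force": 50}}

```text
time: 3.15
position: [0.566, 0.2724, 0.0243]
tool_rot: [1.777, 2.59, 0.002]
ft_force: [-1.1, -0.2, 5.7]
grip_width: 0.0232
grip_force: 50.1
```

>>> {"method": "shift_gripper", "body": {"increments": [{"sz": -0.02},{"sz": -0.03},{"sz": -0.03},{"sz": -0.02},{}]}}

```text
time: 3.57
position: [0.5689, 0.2735, 0.1289]
tool_rot: [1.774, 2.585, 0.013]
ft_force: [0.7, 0.7, 0.2]
grip_width: 0.0235
grip_force: 49.4
```

>>> {"method": "shift_gripper", "body": {"increments": [{"rz": -0.1125},{"rz": -0.1125},{"rz": -0.1125},{"rz": -0.1125},{"rz": -0.1125},{"rz": -0.1125},{"rz": -0.1125},{"rz": -0.1125},{"rz": -0.1125},{}]}}

```text
time: 4.4
position: [0.5641, 0.2719, 0.1212]
tool_rot: [-0.295, -3.125, 0.002]
ft_force: [0.6, 0.3, -1.3]
grip_width: 0.0237
grip_force: 49.3
```

>>> {"method": "shift_gripper", "body": {"increments": [{"sx": 0.0029,"sy": -0.02},{"sx": 0.0029,"sy": -0.035},{"sx": 0.0029,"sy": -0.035},{"sx": 0.0029,"sy": -0.039},{"sx": 0.0029,"sy": -0.039},{"sx": 0.003,"sy": -0.035},{"sy": -0.03},{},{}]}}

```text
time: 5.15
position: [0.5032, 0.0455, 0.1225]
tool_rot: [-0.307, -3.125, -0.0]
ft_force: [-0.2, 0.3, -0.8]
grip_width: 0.0234
grip_force: 49.5
```

```bash
python3 - <<'E'
from h import *
snap("scene","s1"); im,C,st=snap("wrist","w2"); print(st["position"],st["tool_rot"])
s=cv2.imread("pics/s1.png")[220:330,230:400]; s=cv2.resize(s,None,fx=3.5,fy=3.5); w=cv2.resize(im,None,fx=.6,fy=.6)[:288]
h=min(600,s.shape[0]+w.shape[0]); o=np.zeros((s.shape[0]+w.shape[0],800,3),np.uint8); o[:s.shape[0],:s.shape[1]]=s; o[s.shape[0]:,:w.shape[1]]=w
cv2.imwrite("pics/c2.png",cv2.resize(o,None,fx=.85,fy=.85))
E
```

```text
[0.50360288 0.04653212 0.12265601] [-3.03962273e-01 -3.12581190e+00 -9.28308957e-04]
```

View pics/c2.png

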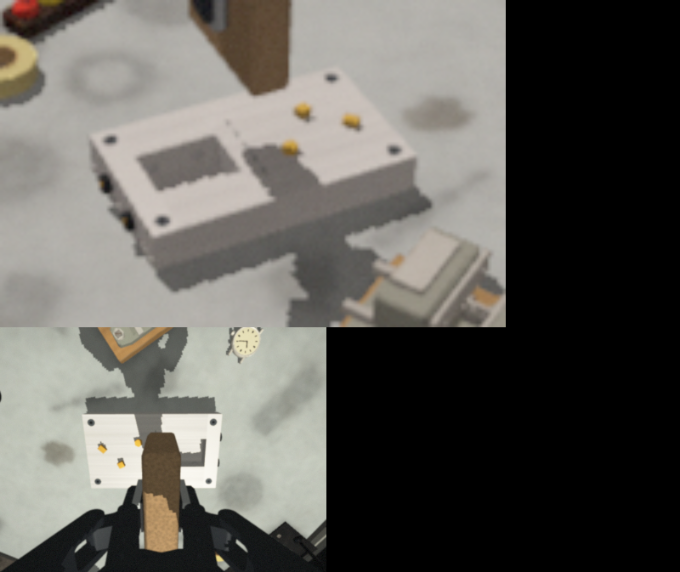

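Both views show all three chips still on the plate, with the cork held between them and the pocket. I'll check the tester's pose and the nearest chip from this wrist picture.

```bash
python3 - <<'E'
from h import *
im=cv2.imread("pics/w2.png"); st=arm.get_state(); C=cam("wrist",st); hsv=cv2.cvtColor(im,cv2.COLOR_BGR2HSV)
R=Ro.from_rotvec(st["tool_rot"]).as_matrix()
# black screws at the 4 corners of top
g=hsv[...,2]; m=(g<95); m[:170]=0; m[330:]=0; m[:,:150]=0; m[:,450:]=0
for c in blobs(m,30):
    (x,y),s,_=cv2.minAreaRect(c)
    if max(s)<25: print("dark",round(x,1),round(y,1),np.round(s,1),cast(C,(x,y),.028)[0,:2].round(4))
m=(abs(hsv[...,0].astype(int)-18)<8)&(hsv[...,1]>130)&(g>120); m[330:]=0; m[:170]=0
ey=np.array([.189,.982]); ex=np.array([.982,-.189]); t=np.array([.5027,.0364])
for c in blobs(m,15):
    (x,y),s,_=cv2.minAreaRect(c)
    if max(s)<40: P=cast(C,(x,y),.031)[0,:2]; print("chip",round(x),round(y),P.round(4),((P-t)@np.c_[ex,ey]).round(4))
E
```

```text
dark 178.5 186.5 [9. 9.] [ 0.4481 -0.0282]
dark 417.8 185.8 [7.8 8.5] [0.4762 0.1188]
dark 191.5 302.5 [7. 7.] [ 0.5269 -0.0435]
chip 200 238 [ 0.4824 -0.0234] [-0.0086 -0.0626]
chip 271 226 [0.4834 0.023 ] [-0.0164 -0.0168]
chip 237 269 [ 0.5076 -0.0054] [ 0.0127 -0.0401]
```

>>> {"method": "shift_gripper", "body": {"increments": [{"sz": 0.025},{"sz": 0.02},{"sz": 0.014},{"sz": 0.007},{"sz": 0.002},{},{}]}}

```text
time: 5.83
position: [0.5049, 0.0473, 0.056]
tool_rot: [0.297, 3.126, 0.0]
ft_force: [0.5, -0.4, -1.0]
grip_width: 0.0233
grip_force: 49.5
```

>>> {"method": "shift_gripper", "body": {"increments": [{"sz": 0.002},{"sy": -0.004},{"sy": -0.008},{"sy": -0.008},{"sy": -0.008},{"sy": -0.008},{"sy": -0.008},{}]}}

```text
time: 6.5
position: [0.4955, 0.0018, 0.0533]
tool_rot: [-0.302, -3.127, 0.001]
ft_force: [0.5, 0.1, -0.9]
grip_width: 0.0236
grip_force: 49.5
```

```bash
python3 - <<'E'
from h import *
im,C,st=snap("scene","s2"); cv2.imwrite("pics/c3.png",cv2.resize(im[220:340,230:400],None,fx=4,fy=4))
E
```

```text
(no output)
```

View pics/c3.png

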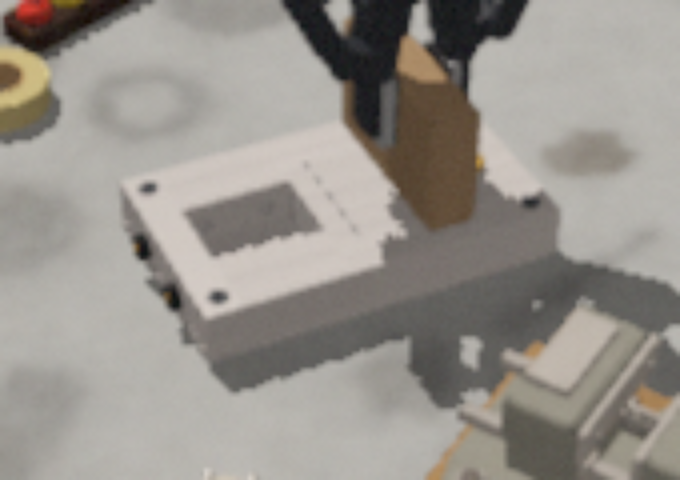

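The cork is sweeping cleanly: no chip is left behind it and the pocket is empty. I'll continue past the -y end.

>>> {"method": "shift_gripper", "body": {"increments": [{"sy": -0.008},{"sy": -0.008},{"sy": -0.008},{"sy": -0.008},{"sy": -0.008},{"sy": -0.008},{"sy": -0.008},{"sy": -0.006},{},{}]}}

```text
time: 7.38
position: [0.4839, -0.0577, 0.0533]
tool_rot: [-0.3, -3.127, -0.0]
ft_force: [0.3, -0.6, -0.6]
grip_width: 0.0238
grip_force: 49.5
```

>>> {"method": "shift_gripper", "body": {"increments": [{"sz": -0.02},{"sz": -0.04},{"sz": -0.04},{},{}]}}

```text
time: 7.8
position: [0.4866, -0.0577, 0.1566]
tool_rot: [0.297, 3.12, -0.002]
ft_force: [-0.1, 0.0, -2.2]
grip_width: 0.0234
grip_force: 49.5
```

```bash
python3 - <<'E'
from h import *
im,C,st=snap("scene","s3"); im2,C2,st=snap("wrist","w3"); print(st["position"])
a=cv2.resize(im[210:330,230:430],None,fx=4,fy=4)[:480]; b=im2[:400:2,::2]; 
cv2.imwrite("pics/c4.png",cv2.resize(np.vstack([a[:400],cv2.resize(b,(800,500))[:200+100]]),(800,600)) if 0 else np.hstack([cv2.resize(a,(500,300)),cv2.resize(im2,(300,225),interpolation=cv2.INTER_AREA)[:, :].repeat(1,0) if 0 else cv2.copyMakeBorder(cv2.resize(im2,(300,225)),0,75,0,0,0)]))
E
```

```text
[ 0.48460876 -0.05712919  0.15418953]
```

View pics/c4.png

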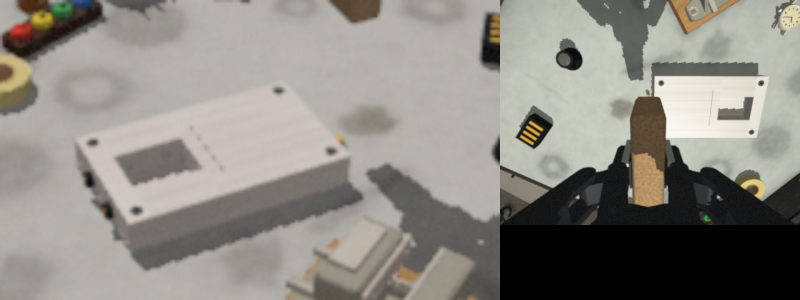

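The plate is clear; one chip shows beside the -y end face at crop (340,140). I'll move the cork away and check with the top camera.

>>> {"method": "shift_gripper", "body": {"increments": [{"sy": 0.03},{"sy": 0.04},{"sy": 0.04},{"sy": 0.04},{"sy": 0.04},{"sy": 0.04},{"sy": 0.04},{"sy": 0.04},{"sy": 0.02},{}]}}

```text
time: 8.73
position: [0.5448, 0.2709, 0.1504]
tool_rot: [-0.29, -3.124, -0.0]
ft_force: [0.2, -1.1, -0.2]
grip_width: 0.0236
grip_force: 49.6
```

```bash
python3 - <<'E'
from h import *
im,C,st=snap("top","t2"); print(st["position"])
hsv=cv2.cvtColor(im,cv2.COLOR_BGR2HSV)
m=(abs(hsv[...,0].astype(int)-18)<8)&(hsv[...,1]>60); m[:230]=0; m[315:]=0; m[:,:255]=0; m[:,435:]=0
ey=np.array([.189,.982]); ex=np.array([.982,-.189]); t=np.array([.502,.037])
for c in blobs(m,1):
    (x,y),s,_=cv2.minAreaRect(c); P=cast(C,(x,y),.005)[0,:2]; print(round(x,1),round(y,1),cv2.contourArea(c),((P-t)@np.c_[ex,ey]).round(4))
cv2.imwrite("pics/c5.png",cv2.resize(im[230:310,250:400],None,fx=5,fy=5,interpolation=cv2.INTER_CUBIC))
E
```

```text
[0.54482014 0.27090059 0.15037259]
357.0 280.0 13.5 [-0.0052 -0.1029]
354.5 271.0 8.0 [ 0.012  -0.0948]
353.0 284.5 7.5 [-0.0156 -0.0964]
```

View pics/c5.png

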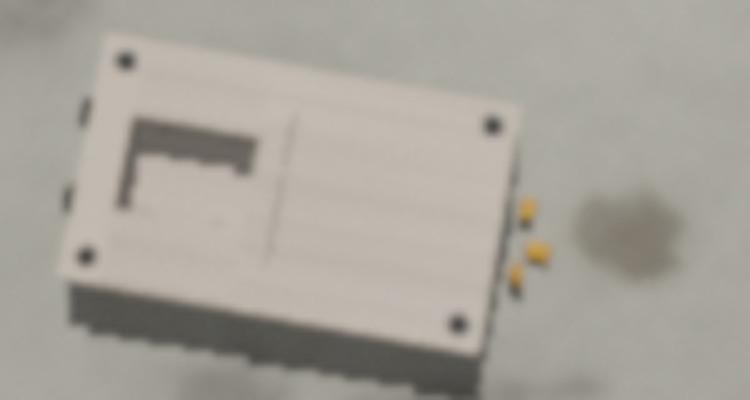

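All three chips lie on the bench beyond the -y end, at (527,210), (538,252) and (515,275) in the crop. Next I set the cork down.

>>> {"method": "shift_gripper", "body": {"increments": [{"sz": 0.025},{"sz": 0.035},{"sz": 0.03},{"sz": 0.02},{"sz": 0.009},{"sz": 0.003},{"sz": 0.002},{}]}}

```text
time: 9.45
position: [0.5472, 0.2664, 0.0301]
tool_rot: [0.299, 3.126, 0.001]
ft_force: [0.4, 0.2, -0.8]
grip_width: 0.0232
grip_force: 49.5
```

>>> {"method": "shift_gripper", "body": {"increments": [{"sz": 0.002},{"sz": 0.002},{"sz": 0.001},{},{}]}}

```text
time: 9.87
position: [0.5465, 0.2668, 0.0246]
tool_rot: [0.298, 3.127, 0.0]
ft_force: [0.6, -0.2, -1.0]
grip_width: 0.0234
grip_force: 49.5
```

>>> {"method": "shift_gripper", "body": {"increments": [{},{},{},{},{}], "jaw": 0.085}}

```text
time: 10.28
position: [0.5465, 0.2667, 0.0243]
tool_rot: [0.299, 3.127, 0.0]
ft_force: [-0.3, 0.1, -0.4]
grip_width: 0.0821
grip_force: 0.0
```

>>> {"method": "shift_gripper", "body": {"increments": [{"sz": -0.02},{"sz": -0.035},{"sz": -0.04},{"sz": -0.04},{"sz": -0.04},{"sz": -0.025},{"sx": -0.003,"sy": -0.04},{"sx": -0.003,"sy": -0.04},{"sx": -0.003,"sy": -0.04},{"sx": -0.003,"sy": -0.04}]}}

```text
time: 11.12
position: [0.5275, 0.1061, 0.2247]
tool_rot: [0.296, 3.127, -0.0]
ft_force: [0.5, -0.8, -0.4]
grip_width: 0.0848
grip_force: 0.0
```

>>> {"method": "shift_gripper", "body": {"increments": [{"sx": -0.003,"sy": -0.04},{"sx": -0.003,"sy": -0.04},{"sx": -0.003,"sy": -0.04},{"sx": -0.003,"sy": -0.04},{"sx": -0.003,"sy": -0.04},{"sx": -0.003,"sy": -0.04},{"sx": -0.003,"sy": -0.04},{"sx": -0.003,"sy": -0.04},{"sx": -0.003,"sy": -0.04},{"sx": -0.002,"sy": -0.006}]}}

```text
time: 11.95
position: [0.486, -0.2638, 0.2246]
tool_rot: [0.308, 3.126, -0.006]
ft_force: [-0.5, 0.3, 0.5]
grip_width: 0.0852
grip_force: 0.0
```

>>> {"method": "shift_gripper", "body": {"increments": [{"rz": 0.113},{"rz": 0.113},{"rz": 0.113},{"rz": 0.113},{"rz": 0.113},{"rz": 0.113},{},{},{}]}}

```text
time: 12.7
position: [0.4872, -0.2573, 0.2243]
tool_rot: [-1.318, -2.852, -0.0]
ft_force: [-0.7, 0.5, 0.6]
grip_width: 0.0852
grip_force: 0.0
```

```bash
python3 - <<'E'
from h import *
im,C,st=snap("wrist","w4"); print(st["position"],st["tool_rot"],st["joint_positions"].round(2))
snap("top","t3")
E
```

```text
[ 0.48718338 -0.25730847  0.22425449] [-1.31779278e+00 -2.85174040e+00 -1.17999586e-04] [-0.64  0.16  1.61  0.    1.37 -1.35]
```

View pics/w4.png

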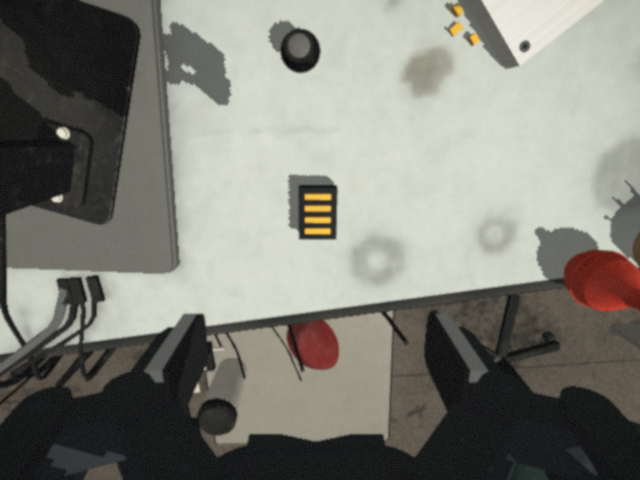

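The wrist view shows the contact block at (318,212), long side nearly along tool x, with the chips and the tester's corner at upper right.

```bash
python3 - <<'E'
from h import *
im=cv2.imread("pics/w4.png"); st=arm.get_state(); C=cam("wrist",st); hsv=cv2.cvtColor(im,cv2.COLOR_BGR2HSV)
R=Ro.from_rotvec(st["tool_rot"]).as_matrix(); p=st["position"]
V=hsv[...,2]; S=hsv[...,1]
w=np.zeros(V.shape,bool); w[170:255,280:350]=1
br=w&(S>110)&(V>110)
print([int(x) for x in V[197,285:345]]); print([int(x) for x in V[180:245,336]]); print([int(x) for x in V[180:245,303]])
for nm,m in (("strips",br),("blk",w&((V<75)|br))):
    pts=np.argwhere(m)[:,::-1].astype(np.float32)
    r=cv2.minAreaRect(pts); P=cast(C,cv2.boxPoints(r),.02); T=(P-p)@R
    print(nm,np.round(r[0],1),np.round(r[1],1),r[2],T[:,:2].round(4).tolist(),T.mean(0).round(4))
for c in blobs(br,20):
    q=cv2.minAreaRect(c); T=(cast(C,q[0],.02)-p)@R; print(T[0,:2].round(4),q[1],q[2])
E
```

```text
[211, 215, 210, 196, 169, 135, 113, 111, 109, 110, 111, 110, 97, 76, 52, 47, 47, 50, 78, 153, 220, 238, 242, 242, 242, 242, 242, 242, 243, 242, 243, 243, 242, 243, 244, 244, 244, 245, 246, 245, 245, 245, 245, 245, 239, 214, 146, 79, 48, 45, 58, 101, 160, 200, 213, 216, 217, 214, 217, 219]
[221, 221, 220, 213, 197, 157, 120, 100, 88, 87, 82, 83, 84, 90, 94, 99, 102, 101, 103, 102, 102, 98, 97, 104, 108, 117, 124, 124, 120, 124, 123, 122, 122, 122, 126, 126, 126, 124, 127, 125, 127, 127, 127, 127, 129, 131, 136, 137, 140, 140, 141, 141, 141, 141, 149, 157, 158, 162, 169, 182, 203, 215, 217, 218, 219]
[108, 112, 111, 106, 89, 54, 25, 31, 36, 44, 44, 43, 42, 51, 66, 76, 80, 78, 72, 62, 53, 44, 42, 45, 46, 56, 66, 79, 79, 79, 68, 56, 49, 44, 41, 43, 39, 53, 63, 66, 65, 61, 57, 49, 37, 41, 43, 45, 53, 63, 65, 70, 64, 61, 50, 44, 43, 53, 91, 147, 198, 214, 219, 218, 219]
strips [317.5 213.5] [41. 27.] 90.0 [[0.0167, -0.0101], [0.0167, 0.0148], [-0.0226, 0.0152], [-0.0226, -0.0104]] [-0.003   0.0024  0.2043]
blk [316.5 211. ] [52. 37.] 90.0 [[0.0241, -0.0155], [0.024, 0.0183], [-0.0256, 0.0191], [-0.0256, -0.0162]] [-0.0008  0.0014  0.2043]
[0.0134 0.0024] (7.0, 27.0) 90.0
[0.0026 0.0024] (6.0, 27.0) 90.0
[-0.0089  0.0024] (6.0, 27.0) 90.0
[-0.0196  0.0019] (6.0, 26.0) 90.0
```

>>> {"method": "shift_gripper", "body": {"increments": [{"sx": -0.003,"sy": 0.0022,"sz": 0.035},{"sz": 0.04},{"sz": 0.04},{"sz": 0.04},{"sz": 0.03},{"sz": 0.016},{"sz": 0.008},{"sz": 0.003},{},{}]}}

```text
time: 13.63
position: [0.4921, -0.2594, 0.0138]
tool_rot: [1.32, 2.848, -0.001]
ft_force: [-0.3, -0.5, 1.2]
grip_width: 0.0847
grip_force: 0.0
```

>>> {"method": "shift_gripper", "body": {"increments": [{"sz": 0.0035},{},{},{}]}}

```text
time: 13.97
position: [0.4912, -0.2587, 0.0095]
tool_rot: [1.321, 2.849, -0.0]
ft_force: [-0.3, 0.3, 0.4]
grip_width: 0.0847
grip_force: 0.0
```

>>> {"method": "shift_gripper", "body": {"increments": [{}]}}

```text
time: 14.05
position: [0.491, -0.2586, 0.0092]
tool_rot: [1.321, 2.849, -0.0]
ft_force: [0.5, -0.2, -0.7]
grip_width: 0.0847
grip_force: 0.0
```

Settled within about 0.5 mm. Next I grip and lift.

>>> {"method": "shift_gripper", "body": {"increments": [{},{},{},{},{},{},{}], "jaw": 0.0, "force": 45}}

```text
time: 14.63
position: [0.4911, -0.2586, 0.009]
tool_rot: [1.321, 2.85, -0.0]
ft_force: [0.2, -0.4, 0.6]
grip_width: 0.0347
grip_force: 45.5
```

>>> {"method": "shift_gripper", "body": {"increments": [{"sz": -0.01},{"sz": -0.02},{"sz": -0.03},{"sz": -0.04},{"sz": -0.03},{"sz": -0.01},{},{},{}]}}

```text
time: 15.38
position: [0.4893, -0.2573, 0.1466]
tool_rot: [-1.32, -2.846, -0.001]
ft_force: [-0.2, 0.6, -0.3]
grip_width: 0.0346
grip_force: 45.2
```

```bash
python3 - <<'E'
from h import *
im,C,st=snap("wrist","w5"); print(st["position"])
R=Ro.from_rotvec(st["tool_rot"]).as_matrix(); p=st["position"]
hsv=cv2.cvtColor(im,cv2.COLOR_BGR2HSV); m=(abs(hsv[...,0].astype(int)-18)<9)&(hsv[...,1]>110)&(hsv[...,2]>90); m[:230]=0; m[:,:200]=0; m[:,440:]=0
for c in blobs(m,40):
    q=cv2.minAreaRect(c); T=(cast(C,q[0],p[2]+.011)-p)@R; print(np.round(q[0],1),np.round(q[1],1),q[2],T[0,:2].round(4))
cv2.imwrite("pics/c6.png",im[200:480,170:470])
E
```

```text
[ 0.48926532 -0.25730375  0.14659901]
[315.5 345.5] [13. 61.] 90.0 [-0.0051  0.0001]
[315.  321.5] [13. 62.] 90.0 [ 0.0057 -0.0001]
[315.5 369. ] [12. 61.] 90.0 [-0.016   0.0001]
[316. 295.] [62. 12.] -0.0 [0.017  0.0003]
```

View pics/c6.png

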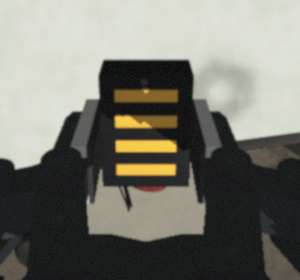

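The block is held squarely between the fingers and level, its four strips centred on the tool. I'll carry it to a viewing spot beside the pocket.

>>> {"method": "shift_gripper", "body": {"increments": [{"rz": 0.1116},{"rz": 0.1116},{"rz": 0.1116},{"rz": 0.1116},{"rz": 0.1116},{"rz": 0.1116},{"rz": 0.1116},{"rz": 0.1116},{}]}}

```text
time: 16.18
position: [0.4894, -0.2574, 0.1462]
tool_rot: [-2.421, -1.995, 0.002]
ft_force: [-0.4, 0.2, -0.7]
grip_width: 0.035
grip_force: 45.2
```

>>> {"method": "shift_gripper", "body": {"increments": [{"sx": 0.0276,"sy": -0.0046},{"sx": 0.0376,"sy": -0.0062},{"sx": 0.0376,"sy": -0.0062},{"sx": 0.0376,"sy": -0.0062},{"sx": 0.0376,"sy": -0.0062},{"sx": 0.0376,"sy": -0.0062},{"sx": 0.0376,"sy": -0.0062},{"sx": 0.01,"sy": -0.0013},{},{}]}}

```text
time: 17.02
position: [0.4976, 0.0084, 0.1478]
tool_rot: [-2.418, -2.004, 0.003]
ft_force: [-0.3, -0.6, -0.6]
grip_width: 0.0347
grip_force: 45.2
```

>>> {"method": "shift_gripper", "body": {"increments": [{},{},{}]}}

```text
time: 17.27
position: [0.4983, 0.0068, 0.1486]
tool_rot: [-2.424, -1.998, 0.001]
ft_force: [0.1, 0.4, -0.0]
grip_width: 0.0345
grip_force: 45.2
```

```bash
python3 - <<'E'
from h import *
im,C,st=snap("wrist","w6"); print(st["position"],st["tool_rot"])
E
```

```text
[0.49830825 0.00677097 0.14860151] [-2.42424775e+00 -1.99815206e+00  6.04526337e-04]
```

View pics/w6.png

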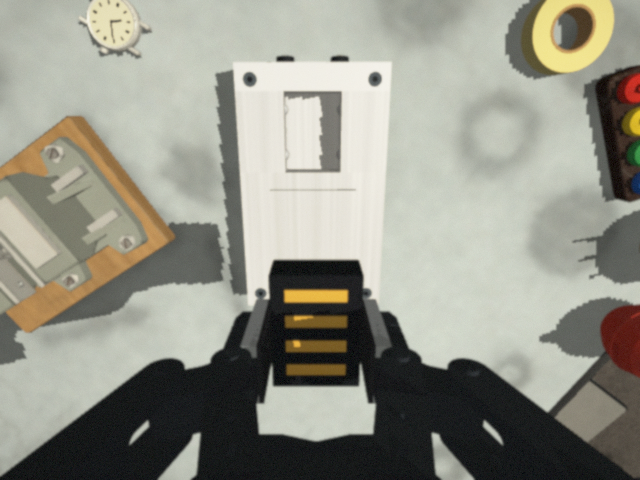

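The wrist view shows the pocket at about (285–341, 92–171), the four screws at (249,79), (375,79), (261,293), (367,294), and the block held at centre. I'll measure the offset.

```bash
python3 - <<'E'
from h import *
im=cv2.imread("pics/w6.png"); st=arm.get_state(); C=cam("wrist",st); g=cv2.cvtColor(im,cv2.COLOR_BGR2GRAY).astype(float)
R=Ro.from_rotvec(st["tool_rot"]).as_matrix(); p=st["position"]; tl=lambda uv,z:((cast(C,uv,z)-p)@R)[:,:2]
sub=[]
for (u,v) in ((249,79),(375,79),(261,293),(367,294)):
    w=255-g[v-7:v+8,u-7:u+8]; w=np.clip(w-w.max()*.6,0,None) if 1 else w
    yy,xx=np.mgrid[v-7:v+8,u-7:u+8]; sub.append((np.sum(xx*w)/w.sum(),np.sum(yy*w)/w.sum()))
S=tl(sub,.028); print("screws",np.round(sub,1).tolist(),S.round(4).tolist())
for a,b in ((0,2),(1,3)): e=S[a]-S[b]; print("long axis vs tool x deg",np.degrees(np.arctan2(e[1],e[0])),np.linalg.norm(e))
e=S[1]-S[0]; print("short vs tool y",np.degrees(np.arctan2(-e[0],e[1])),np.linalg.norm(e))
print("centre",(S.mean(0)).round(4))
print("row prof",[int(x) for x in g[84:100,325:338].mean(1)],"bot",[int(x) for x in g[164:178,325:338].mean(1)])
print("col L",[int(x) for x in g[110:125,278:293].mean(0)],"R",[int(x) for x in g[110:125,334:348].mean(0)], "L2",[int(x) for x in g[140:150,278:293].mean(0)],"R2",[int(x) for x in g[140:150,334:348].mean(0)])
# block strips
hsv=cv2.cvtColor(im,cv2.COLOR_BGR2HSV); m=(abs(hsv[...,0].astype(int)-18)<9)&(hsv[...,1]>110)&(hsv[...,2]>80); m[:270]=0; m[:,:265]=0; m[:,365:]=0
for c in blobs(cv2.morphologyEx(m.astype(np.uint8),cv2.MORPH_CLOSE,np.ones((3,3))),40):
    q=cv2.minAreaRect(c); print("strip",np.round(q[0],1),np.round(q[1],1),tl(q[0],p[2]+.011).round(4))
E
```

```text
screws [[249.3, 78.8], [374.7, 78.6], [260.5, 294.0], [362.9, 294.2]] [[0.1053, -0.043], [0.1055, 0.037], [-0.0454, -0.0425], [-0.0456, 0.0352]]
long axis vs tool x deg -0.17300936295847988 0.15069744941398136
long axis vs tool x deg 0.6760719475890975 0.15106515032298531
short vs tool y -0.08920002492753491 0.08001250704474369
centre [ 0.03   -0.0033]
row prof [238, 238, 238, 238, 237, 234, 217, 162, 116, 110, 117, 120, 121, 120, 120, 120] bot [120, 120, 120, 118, 114, 109, 114, 137, 182, 218, 229, 230, 230, 230]
col L [229, 228, 229, 229, 226, 214, 192, 190, 208, 219, 226, 229, 231, 232, 232] R [122, 122, 120, 115, 109, 107, 132, 182, 219, 228, 229, 230, 230, 232] L2 [230, 229, 229, 230, 230, 225, 208, 193, 203, 220, 227, 230, 231, 232, 232] R2 [122, 122, 120, 119, 115, 117, 156, 209, 227, 229, 230, 229, 230, 232]
strip [315.5 296. ] [14. 65.] [[ 0.0163 -0.0009]]
strip [315.5 321. ] [12. 61.] [[ 0.0056 -0.0009]]
strip [315.5 345.5] [11. 59.] [[-0.0053 -0.0009]]
strip [316. 369.] [10. 58.] [[-0.0163 -0.0007]]
```

```bash
python3 - <<'E'
from h import *
c=arm.camera_info("wrist"); print(c["hand_eye"].round(5).tolist(),c["cx"])
for k in range(2):
    st=arm.get_state(); C=cam("wrist",st); R=Ro.from_rotvec(st["tool_rot"]).as_matrix(); p=st["position"]; tl=lambda uv,z:((cast(C,uv,z)-p)@R)[:,:2]
    print(p,st["tool_rot"],tl([(283.5,131),(340.4,131),(312,90.7),(312,171.8)],.028).round(4).tolist(),tl([(315.5,321),(315.5,345.5)],p[2]+.011).round(4).tolist())
    arm.capture("wrist")
print(R.round(4))
E
```

```text
[[-0.00012, -0.9521, -0.30579, 0.07946], [1.0, -0.00053, 0.00125, -0.00101], [-0.00136, -0.30579, 0.9521, -0.14218], [0.0, 0.0, 0.0, 1.0]] 315.63564027881057
[0.49832307 0.00694283 0.14868065] [ 2.42417669e+00  1.99822815e+00 -3.51359714e-04] [[0.0734, -0.022], [0.0734, 0.0158], [0.0982, -0.003], [0.0465, -0.0032]] [[0.0056, -0.0009], [-0.0053, -0.0009]]
[0.49829722 0.00708546 0.1487116 ] [ 2.42407155e+00  1.99834879e+00 -2.61331134e-04] [[0.0734, -0.022], [0.0734, 0.0158], [0.0983, -0.003], [0.0465, -0.0032]] [[0.0056, -0.0009], [-0.0053, -0.0009]]
[[ 1.908e-01  9.816e-01 -1.000e-04]
 [ 9.816e-01 -1.908e-01 -1.000e-04]
 [-1.000e-04 -1.000e-04 -1.000e+00]]
```

>>> {"method": "shift_gripper", "body": {"increments": [{"sx": 0.02,"sy": -0.0022},{"sx": 0.03},{"sx": 0.0223},{"sz": 0.02},{"sz": 0.035},{"sz": 0.03},{"sz": 0.012},{},{},{}]}}

```text
time: 18.25
position: [0.5116, 0.0793, 0.0536]
tool_rot: [2.421, 1.998, 0.004]
ft_force: [1.1, -0.4, 0.3]
grip_width: 0.0344
grip_force: 45.2
```

>>> {"method": "shift_gripper", "body": {"increments": [{},{},{}]}}

```text
time: 18.5
position: [0.511, 0.0795, 0.0532]
tool_rot: [2.421, 1.999, 0.003]
ft_force: [-0.2, 0.8, -0.4]
grip_width: 0.035
grip_force: 45.2
```

>>> {"method": "shift_gripper", "body": {"increments": [{"sx": -0.001,"sy": -0.0008},{"sz": 0.004},{"sz": 0.004},{},{},{}]}}

```text
time: 19.0
position: [0.5086, 0.0788, 0.0435]
tool_rot: [-2.422, -2.0, 0.001]
ft_force: [0.6, -0.4, -0.2]
grip_width: 0.0348
grip_force: 45.2
```

```bash
python3 - <<'E'
from h import *
im,C,st=snap("scene","s4"); print(st["position"],st["tool_rot"],st["ft_force"].round(1)); im2,_,_=snap("wrist","w7")
cv2.imwrite("pics/c7.png",np.hstack([cv2.resize(im[215:315,245:385],None,fx=3.5,fy=3.5)[:350],cv2.resize(im2[60:410,170:470],(300,350))]))
E
```

```text
[0.50859866 0.07879106 0.04350109] [-2.42211543e+00 -2.00016771e+00  6.58911613e-04] [ 0.6 -0.4 -0.2]
```

View pics/c7.png

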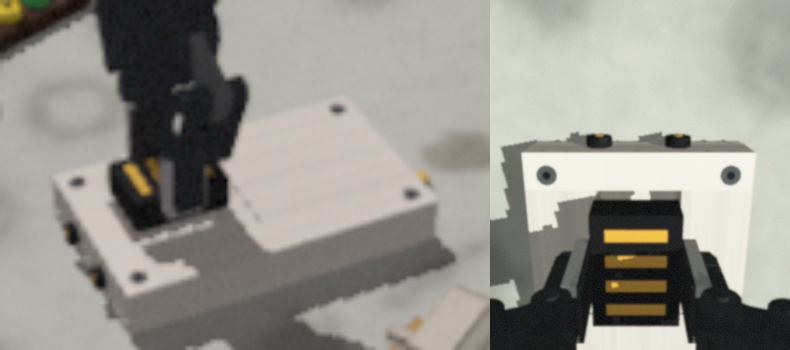

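Scene view: the block hovers just over the pocket. The +y screws show at about (227,235) and (411,235) in the full wrist picture, so I'll measure the block's offset from them.

```bash
cat > off.py <<'E'
from h import *
def off(im,C,p,R):
    g=cv2.cvtColor(im,cv2.COLOR_BGR2GRAY); tl=lambda uv,z:((cast(C,uv,z)-p)@R)[:,:2]
    m=g<110; m[:205]=0; m[265:]=0; S=[]
    for c in blobs(m,40):
        (x,y),s,_=cv2.minAreaRect(c)
        if max(s)<30 and min(s)>10 and (190<x<260 or 380<x<450): S.append((x,y))
    hsv=cv2.cvtColor(im,cv2.COLOR_BGR2HSV); m=(abs(hsv[...,0].astype(int)-18)<9)&(hsv[...,1]>110)&(hsv[...,2]>70); m[:270]=0; m[:,:265]=0; m[:,365:]=0
    B=[cv2.minAreaRect(c)[0] for c in blobs(cv2.morphologyEx(m.astype(np.uint8),cv2.MORPH_CLOSE,np.ones((3,3))),80)]
    return sorted(S),B,tl(S,.028),tl(B,p[2]+.011)
if __name__=="__main__":
    st=arm.get_state(); R=Ro.from_rotvec(st["tool_rot"]).as_matrix(); p=st["position"]; im=arm.capture("wrist")[:,:,::-1].copy()
    S,B,s,b=off(im,cam("wrist",st),p,R)
    print(p.round(4),np.round(S,1).tolist(),np.round(B,1).tolist()); print(s.round(4).tolist(),b.round(4).tolist(),"pocket-block:",(s.mean(0)-[.0333,0]-b.mean(0)).round(4))
    print("pocket world:",((R@np.r_[s.mean(0)-[.0333,0],0])+p)[:2].round(4))
E
python3 off.py
```

```text
[0.5088 0.0788 0.0438] [[226.0, 234.5], [410.0, 234.5]] [[315.5, 296.0], [315.5, 321.0], [315.5, 345.5], [315.5, 369.5]]
[[0.0327, 0.0401], [0.0328, -0.0397]] [[0.0163, -0.0009], [0.0056, -0.0009], [-0.0053, -0.0009], [-0.0165, -0.0009]] pocket-block: [-0.0006  0.0011]
pocket world: [0.509  0.0782]
```

>>> {"method": "shift_gripper", "body": {"increments": [{"sx": -0.0004,"sy": 0.0011},{},{},{}]}}

```text
time: 19.48
position: [0.5099, 0.0781, 0.0438]
tool_rot: [2.422, 2.0, 0.0]
ft_force: [-0.4, 0.3, -0.8]
grip_width: 0.0345
grip_force: 45.2
```

```bash
python3 off.py
```

```text
[0.5099 0.0781 0.0438] [[223.5, 233.5], [407.3, 233.8]] [[315.5, 296.0], [315.5, 321.0], [315.5, 345.0], [315.5, 369.5]]
[[0.0332, -0.0407], [0.033, 0.0389]] [[0.0163, -0.0009], [0.0056, -0.0009], [-0.0051, -0.0009], [-0.0165, -0.0009]] pocket-block: [-0.0003 -0.    ]
pocket world: [0.509  0.0781]
```

Aligned to within 0.3 mm. I'll lower slowly, watching the force.

>>> {"method": "shift_gripper", "body": {"increments": [{"sz": 0.003},{"sz": 0.003},{"sz": 0.002},{"sz": 0.002},{},{}]}}

```text
time: 20.03
position: [0.5096, 0.0782, 0.0335]
tool_rot: [-2.422, -2.0, 0.001]
ft_force: [-0.2, 0.6, -0.3]
grip_width: 0.0346
grip_force: 45.2
```

>>> {"method": "shift_gripper", "body": {"increments": [{"sz": 0.002},{"sz": 0.002},{},{}]}}

```text
time: 20.37
position: [0.5096, 0.0782, 0.0296]
tool_rot: [-2.422, -2.0, 0.0]
ft_force: [-0.2, 0.0, -0.4]
grip_width: 0.0349
grip_force: 45.2
```

>>> {"method": "shift_gripper", "body": {"increments": [{"sz": 0.0015},{"sz": 0.001},{},{}]}}

```text
time: 20.7
position: [0.5099, 0.0782, 0.0273]
tool_rot: [2.422, 2.0, 0.0]
ft_force: [0.0, -0.3, -0.1]
grip_width: 0.0345
grip_force: 45.4
```

>>> {"method": "shift_gripper", "body": {"increments": [{"sz": 0.001},{},{}]}}

```text
time: 20.95
position: [0.5099, 0.0782, 0.0273]
tool_rot: [2.422, 2.0, -0.0]
ft_force: [-2.7, -0.0, 5.8]
grip_width: 0.0347
grip_force: 49.4
```

>>> {"method": "shift_gripper", "body": {"increments": [{"sz": -0.0005},{},{},{}], "jaw": 0.06}}

```text
time: 21.28
position: [0.5097, 0.0782, 0.0266]
tool_rot: [-2.422, -2.0, 0.0]
ft_force: [0.5, 0.2, -0.5]
grip_width: 0.0599
grip_force: 0.0
```

>>> {"method": "shift_gripper", "body": {"increments": [{"sz": -0.02},{"sz": -0.03},{"sz": -0.02},{},{}]}}

```text
time: 21.7
position: [0.511, 0.0781, 0.0981]
tool_rot: [2.421, 1.999, 0.004]
ft_force: [-0.1, 0.4, -0.2]
grip_width: 0.0597
grip_force: 0.0
```

>>> {"method": "shift_gripper", "body": {"increments": [{},{},{},{},{},{}], "jaw": 0.0, "force": 20}}

```text
time: 22.2
position: [0.5095, 0.0782, 0.0962]
tool_rot: [-2.422, -2.0, 0.001]
ft_force: [0.5, -0.5, 0.2]
grip_width: -0.0
grip_force: 0.0
```

```bash
python3 - <<'E'
from h import *
im,C,st=snap("scene","s5"); print(st["position"]); im2,_,_=snap("wrist","w8")
cv2.imwrite("pics/c8.png",np.hstack([cv2.resize(im[215:315,245:385],None,fx=3.5,fy=3.5)[:350],cv2.resize(im2[60:410,170:470],(300,350))]))
E
```

```text
[0.50948171 0.07816051 0.09623812]
```

View pics/c8.png

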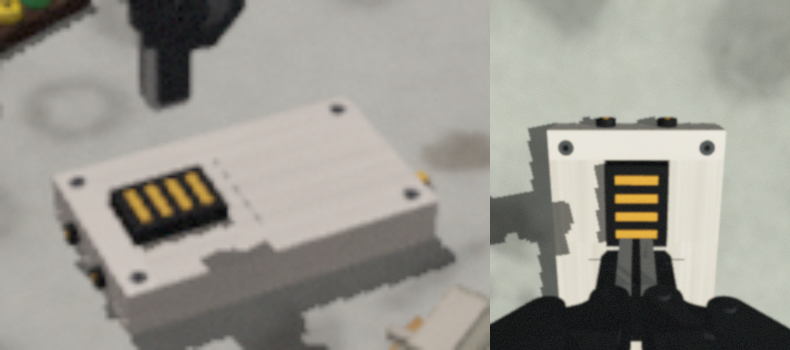

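The block rests squarely on the balls, standing proud of the plate, with the closed fingers above its middle. Now I press.

>>> {"method": "shift_gripper", "body": {"increments": [{"sz": 0.02},{"sz": 0.02},{"sz": 0.012},{"sz": 0.005},{"sz": 0.002},{"sz": 0.002},{"sz": 0.002},{"sz": 0.001},{}]}}

```text
time: 23.05
position: [0.5106, 0.0782, 0.0337]
tool_rot: [2.421, 2.0, 0.002]
ft_force: [-0.2, -0.4, 0.3]
grip_width: -0.0001
grip_force: 0.0
```

>>> {"method": "shift_gripper", "body": {"increments": [{"sz": 0.001},{"sz": 0.001},{},{}]}}

```text
time: 23.38
position: [0.5107, 0.0782, 0.0312]
tool_rot: [2.422, 1.999, 0.003]
ft_force: [0.7, 0.6, 2.6]
grip_width: -0.0003
grip_force: 1.1
```

>>> {"method": "shift_gripper", "body": {"increments": [{"sz": 0.001},{"sz": 0.001},{}]}}

```text
time: 23.63
position: [0.5099, 0.0782, 0.0287]
tool_rot: [2.422, 2.0, 0.0]
ft_force: [0.7, -0.6, 1.9]
grip_width: 0.0001
grip_force: 0.7
```

>>> {"method": "shift_gripper", "body": {"increments": [{"sz": 0.001},{"sz": 0.001},{}]}}

```text
time: 23.88
position: [0.5102, 0.0781, 0.028]
tool_rot: [2.422, 2.0, -0.0]
ft_force: [-3.0, -0.1, 12.4]
grip_width: 0.0005
grip_force: 5.8
```

>>> {"method": "shift_gripper", "body": {"increments": [{"sz": 0.001},{},{}]}}

```text
time: 24.13
position: [0.5103, 0.0781, 0.028]
tool_rot: [2.422, 2.001, -0.0]
ft_force: [-6.5, -1.0, 18.1]
grip_width: -0.0003
grip_force: 9.2
```

Firm stop at z = 28 mm, which is flush. I'll retract and check.

>>> {"method": "shift_gripper", "body": {"increments": [{"sz": -0.01},{"sz": -0.03},{"sz": -0.04},{"sz": -0.04},{"sx": -0.04,"sz": -0.03},{"sx": -0.04},{"sx": -0.03},{},{}]}}

```text
time: 24.88
position: [0.4894, -0.0244, 0.1704]
tool_rot: [-2.425, -1.996, 0.001]
ft_force: [0.4, 0.4, 0.0]
grip_width: 0.0001
grip_force: 0.0
```

```bash
python3 - <<'E'
from h import *
im,C,st=snap("scene","s6"); print(st["position"],st["ft_force"].round(1)); im2,_,_=snap("wrist","w9"); im3,_,_=snap("top","t9")
a=cv2.resize(im[215:315,245:385],None,fx=3,fy=3); b=cv2.resize(im2[0:350,170:470],(300,300))[:, :]; c=cv2.resize(im3[160:320,150:420],(600,300))
o=np.zeros((600,800,3),np.uint8); o[:300,:420]=a; o[:300,430:730]=b; o[300:,:600]=c[:300]; cv2.imwrite("pics/c9.png",o)
E
```

```text
[ 0.48943781 -0.02436787  0.17036487] [0.4 0.4 0. ]
```

View pics/c9.png

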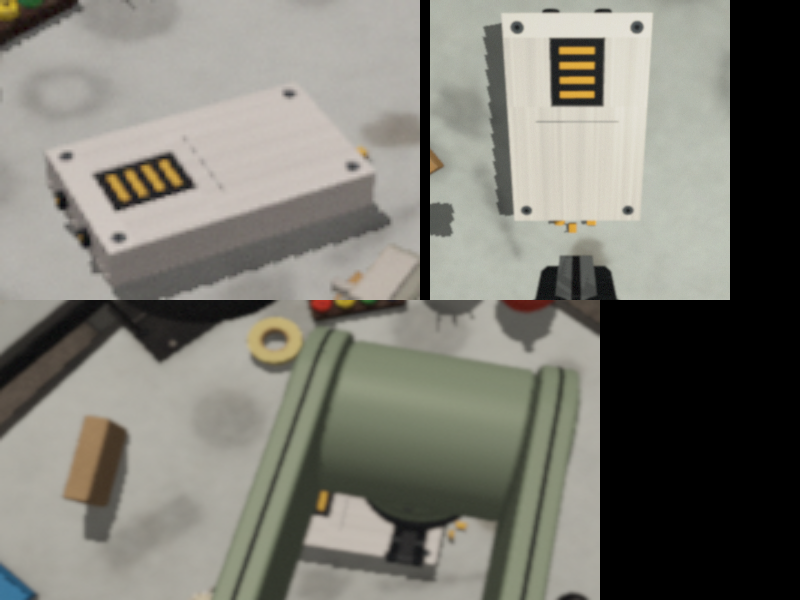

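The block is flush and level in the pocket, the plate is clear, the chips are on the bench, the cork is standing on the bench, and the arm touches nothing. I'm handing in.

```bash
python3 -c "
from cell import arm
print(arm.finish_job())"
```

```text
the job is handed in; nothing more can be done
None
```

I handed the job in at about 25 s with no verdict returned; the last pictures show the three chips swept onto the bench, the cork standing on the bench, and the contact block pressed flush and level in the pocket.

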